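Put the pink cell away in the roll-top battery bin

TASK

Roll the slatted cover of the battery bin right back, stand the large pink cell upright in the compartment with the pink dot, setting it down gently rather than letting it drop, and then roll the cover down again until it is fully shut. Leave the other batteries in the bin standing and do not disturb the other things on the bench.

Things in the scene. Friction and masses are not known exactly. Their poses are not given: they have to be found in the camera images.
- bin: Roll-top battery bin, fixed to the bench: light wooden half-round cheeks, grey tray, brown slatted tambour cover. 292 mm deep (x), 336 wide (y), 211 high. Origin: centre of its underside, on the bench. Its -x side (front, with the red handle) faces the robot; z up. Fixed front wall 86 mm high at x = -138 to -130 mm; inner faces of the cheeks at y = +-160 mm. Tray floor 10 mm above the bench.
- bin_axis (a point): Point on the centre line of the cover's circular track, in the middle of the bin's width, 65 mm above the bin's origin. The line runs along the bin's y axis. Cheeks: radius 146 mm about it, 8 mm thick; cover's outer face: radius 138 mm. With the cover fully open, the bin is open to above from its front wall back to about x = +20 mm (bin frame).
- cover (a joint): Angle (rad) of the tambour cover on its track: 0 = fully shut (lower edge just over the front wall), 1.55 = stop, fully rolled back over the top. It starts between shut and a little ajar (0.3). The cover stays wherever it is left; moving it takes about 1 to 8 N at the handle.
- cover_handle (a point): Centre of the red handle bar: 14 mm thick, 40 mm long along the bin's y axis, ends free, 33 mm off the middle of the cover on two 8 mm stalks 12 mm either side of the bar's middle. It moves with the cover on a circle of radius 168 mm about bin_axis: in the bin's frame x = -0.168 cos(a), z = 0.065 + 0.168 sin(a), a = 0.419 + cover angle.
- crate (a point): Centre of the row of three middle compartments, at floor height (bin frame x = -70, y = 0, z = 10 mm). Compartment centres at y = -52, 0, +52 mm, each about 53 by 49 mm inside (x by y); white dividers 3 mm thick, tops 45 mm above the bench. Two hold a loose small battery each, one is empty with the pink dot. More small batteries stand fixed at |y| over 104 mm, tops 60 mm above the bench.
- cell_mid (a point): Centre (half-way up) of the large pink cylindrical cell, 26 mm in diameter, 70 mm tall, about 95 g, standing upright on the bench to the left or right of the bin; its z axis is the cell's length. Centre is 35 mm above its base.
- marker_spot (a point): Centre of the pink dot (flat disc, 42 mm across) on the tray floor of the empty compartment; 10 mm above the bench. The cell must stand here.
- aa1: Small black battery standing loose in a middle compartment of the bin, 14.5 mm across, 50 mm tall; origin at its base centre. To be left standing.
- aa2: Small blue battery standing loose in a middle compartment of the bin, 14.5 mm across, 50 mm tall; origin at its base centre. To be left standing.
- charger: Black battery charger, 120 (x) by 75 (y) by 36 mm high, lying loose on the other side of the bin from the pink cell; origin at the centre of its underside. To be left alone.
- meter: Yellow multimeter, 150 by 80 by 42 mm, loose, far to the left; origin at the centre of its underside. To be left alone.
- ruler: Steel ruler, 160 by 28 by 2 mm, lying loose to the right of the bin; origin at the centre of its underside. To be left alone.
- jar: Glass jar with red cap, 64 mm across, 85 mm tall, loose, left of the bin; origin at the centre of its underside. To be left alone.
- driver: Screwdriver lying loose far to the right; origin at the underside of its middle. To be left alone.
- cell: The pink cell again: origin at the centre of its base.

How it is judged:
On the way, in this order (a step that is already met when the one before it is completed fails the run):
1. the cover is rolled back (at least 1.25 rad of its 1.55 rad travel) (value of joint cover above 1.25 rad), for 0.2 s.
2. the pink cell stands upright and let go in the compartment with the pink dot, the cover still open (horizontal distance between cell_mid and marker_spot below 0.02 m and angle between cell_mid's own z axis and vertical below 0.15 rad and z of cell_mid in the frame of bin between 0.035 and 0.055 m and contact force between the fingers and cell below 0.1 N and value of joint cover above 1 rad), for 0.2 s.
At the end, for the whole second after the job is handed in: The cover is shut (within 0.05 rad), and the pink cell stands upright (within 0.15 rad), at rest and released, on the floor of the compartment with the pink dot (centre within 20 mm of the dot's centre horizontally, its mid-height 35 to 55 mm above the bench) (horizontal distance between cell_mid and marker_spot below 0.02 m and angle between cell_mid's own z axis and vertical below 0.15 rad and z of cell_mid in the frame of bin between 0.035 and 0.055 m and contact force between the fingers and cell below 0.1 N and value of joint cover below 0.05 rad and linear speed of cell below 0.02 m/s); the robot touches nothing.
It fails at once if the pink cell is dropped or knocked: moving faster than 0.6 m/s (a fall of about 18 mm) with no finger on it (linear speed of cell above 0.6 m/s and contact force between the fingers and cell below 0.05 N).
It fails at once if a small battery in the bin is tipped by more than 0.5 rad or moved by more than 45 mm (angle between any of aa1, aa2's own z axis and vertical above 0.5 rad or distance of any of aa1, aa2 from where it was at the start of the episode above 0.045 m).
It fails at once if another thing on the bench is moved by more than 30 mm (distance of any of charger, meter, ruler, jar, driver from where it was at the start of the episode above 0.03 m).
It also fails if it takes over 64 s, if anything falls off the work surface, if the arm or the gripper's body presses on something with over 40 N, if the wrist force passes 120 N, or if a joint passes its speed limit or range.

ROBOT

A 6-joint arm with a two-finger parallel gripper is mounted at the origin on the work surface. World frame = base frame: x ahead of the robot, y to its left, z up, the work surface at z = 0. Lengths are in m, angles in rad, forces in N, time in s.
With the tool pointing down it reaches from about 0.35 to 0.975 m from the base axis. Payload 4.9 kg.
Tool frame: the origin (TCP) lies at the very end of the fingers, on their centre line; the grasp point (between the pads) lies manip.grip_point_offset behind it (manip.grip_point_offset is the distance from the TCP to the grasp point, in m); z points along the fingers, y is the line along which they close (so a half turn about z gives the same grasp; the last joint's range is limited). The gripper opens to 85 mm and grips with 20 to 120 N. Pads are 22 mm wide; open, the fingers measure 114 mm over their backs; the gripper's body (76 mm by 85 mm) begins 54 mm behind the grasp point. The pads swing forward as they close: fully open they stand 13 mm farther back than shut.
Start: joints at [-1.354, 0.053, 1.613, -0, 1.476, -0.119], TCP at [0.206, -0.59, 0.231] pointing down, gripper open.
Joint ranges: [-3.01, 3.01], [-1.01, 2.22], [0.06, 2.58], [-1.02, 4.17], [0.09, 2.62], [-3.14, 3.14]. Speed limits (rad/s): [2.57, 2.57, 3.14, 3.14, 3.14, 3.14].

INTERFACE

Orientations are given as a unit quaternion [w, x, y, z].
In Python, from plant import manip gives the robot as it stands.
- The arm moves only by the shell command python3 -m crank 'ROWS' [OPENING]. ROWS is JSON, a list of rows, each an object of numbers: "x", "y", "z": the shift along the tool's x, y, z in cm; "turn": the turn about the tool's z in rad. In form: [{"x": .., "y": .., "z": .., "turn": ..}, ...]. A call has 1 to 5 rows; each row shifts and turns the commanded pose from where the row before left it, along the tool's axes as they then stand; what a row does not reach is not made up. A row lasts 1/10 s, in which the tool goes at most 50 mm and 8.59 degrees, less where a joint would pass 70% of its speed; a pose out of reach is approached as far as the arm can. A call with a gripper value outside its range is refused whole. OPENING is the opening in per cent of the stroke, from 0 (shut) to 100 (fully open), set as the call begins (- or left out, the last holds). The fingers move at their own pace and stop on an object; the grip force is fixed at half the most. Time passes only in rows, so rows that do not move let the fingers close. It gives the time, the measured TCP pose, the force, the opening and the grip force at its end, in the units of the state.
- manip.state(): the state, without advancing time (a new reading comes with each control period).
- manip.grab_frame(name): name is "scene" or "top" or "wrist"; returns (picture, depth): 400x640x3 uint8, red, green, blue; 400x640 float32, m along the optical axis (not along the pixel's ray), 0 where there is no reading.
- manip.camera_model(name): a dict with "mtx" (3x3 intrinsics, pixels), "k1" (the pictures are not rectified: a ray, as slopes to the right and down, at radius r is drawn at 1 + k1 r^2 times it, then the intrinsics apply), "world_to_cam" (4x4, takes a point from world to camera coordinates). Camera axes: x right, y down, z forward; pixel columns grow to the right and rows downward; lengths in m; the calibration is good to about 2 mm. A picture is of the moment at which its call begins: read the wrist's pose just before it. camera_model takes no time and is no camera call; for the wrist camera it gives the pose at the moment of the call.
- manip.job_done(): hands the job in; it is judged then, once.
The state is a dict: "time": time; "joint_pos": joint angles; "joint_vel": joint speeds; "joint_efforts": joint torques, N m; "tool_pos": TCP position; "tool_rot": TCP orientation; "contact_force": force on the tool from outside, world axes, zero at the start; "ft_torque": the same for the moment, N m; "gripper_width": opening from 0.0 (shut) to 1.0 (fully open); "grasp_force": force on a finger pad.
Only numpy, scipy, OpenCV 4.12 (cv2) and the standard library are available. Lean on these libraries where they do the work, as an engineer would, in place of code of your own. Each camera call takes 0.05 s, during which the arm holds its last target. There are 200 camera calls.

## Working session

There is one attempt and no reset: what is moved stays moved. The work goes in short steps, Python scripts to look and compute and a shell command to move; the robot and the scene stay as the last step left them, time stands still between calls to the robot, and variables do not carry over. Pictures are saved under pics/ and viewed, at most 10 in all, crops included, and the job is handed in when it is done.

```bash
mkdir -p pics; ls; python3 - <<'E'
from plant import manip
import cv2,numpy as np
s=manip.state();print(s, manip.grip_point_offset)
for n in("scene","top"):
    p,d=manip.grab_frame(n);cv2.imwrite(f"pics/{n}0.png",p[:,:,::-1]);np.savez(f"{n}0.npz",p=p,d=d)
    m=manip.camera_model(n);print(n,m)
E
```

```text
pics
{'time': 0.0, 'joint_pos': array([-1.35400265e+00,  5.33726476e-02,  1.61428028e+00,  1.71254303e-05,
        1.47601975e+00, -1.19006664e-01]), 'joint_vel': array([ 0.00090072,  0.00063369, -0.00016143, -0.0007384 ,  0.00131707,
       -0.0003455 ]), 'joint_efforts': array([ 2.13524768e-04, -3.93682516e+01, -3.70176458e+01,  5.15123781e-05,
        7.19954580e-03,  1.02921396e-05]), 'tool_pos': array([ 0.20581928, -0.58947951,  0.23006144]), 'tool_rot': array([-1.03918606e-03,  9.85937451e-01,  1.67111521e-01, -4.23163417e-05]), 'contact_force': array([0.45028588, 0.29485102, 0.35163477]), 'ft_torque': array([-0.04513693,  0.02114054, -0.00842867]), 'grasp_force': 0.0, 'gripper_width': 0.9985687290185975} 0.0187
scene {'mtx': array([[446.0839313 ,   0.        , 322.96669736],
       [  0.        , 446.0839313 , 196.81533543],
       [  0.        ,   0.        ,   1.        ]]), 'k1': -0.07962007493259247, 'world_to_cam': array([[ 0.64261927,  0.76614189,  0.00819037, -0.30121069],
       [ 0.7261489 , -0.60559429, -0.3255201 , -0.3266432 ],
       [-0.24443454,  0.21513292, -0.94549965,  1.58680484],
       [ 0.        ,  0.        ,  0.        ,  1.        ]])}
top {'mtx': array([[459.89102406,   0.        , 313.88991301],
       [  0.        , 459.89102406, 201.99474148],
       [  0.        ,   0.        ,   1.        ]]), 'k1': -0.05361404887871875, 'world_to_cam': array([[-0.01304633, -0.999848  , -0.01156571,  0.02557878],
       [-0.9979359 ,  0.013747  , -0.06272923,  0.49351031],
       [ 0.06287869,  0.01072345, -0.99796357,  1.35474226],
       [ 0.        ,  0.        ,  0.        ,  1.        ]])}
```

View pics/top0.png

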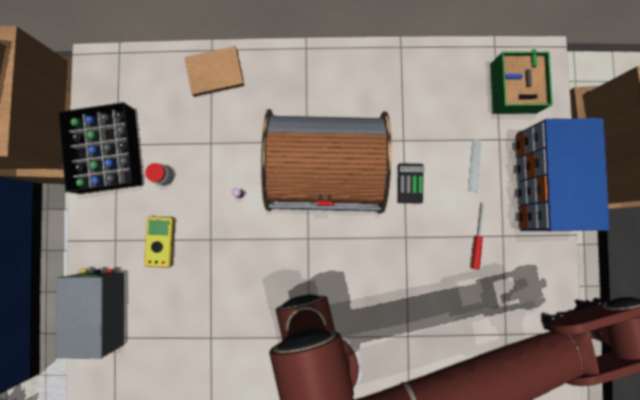

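View pics/scene0.png

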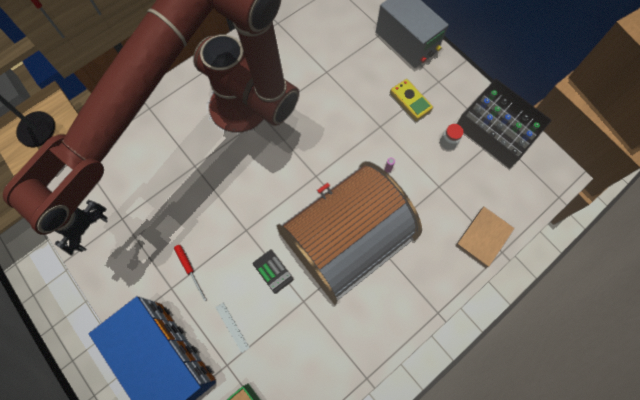

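The top view shows the bin at about (326,162), with the red handle at (325,203). The pink cell is at (237,193) on its left, the jar at (157,174) and the charger at (411,183). The scene view shows the same layout, with the cover shut or nearly so.

```bash
cat > h.py <<'E'
import cv2,numpy as np
from plant import manip
def rays(m,uv):
    K=m["mtx"];k=m["k1"]
    return cv2.undistortPoints(np.float64(uv).reshape(-1,1,2),K,np.array([k,0,0,0,0.])).reshape(-1,2)
def pts(m,uv,depth):
    r=rays(m,uv);c=np.c_[r,np.ones(len(r))]*np.asarray(depth).reshape(-1,1)
    T=np.linalg.inv(m["world_to_cam"]);return c@T[:3,:3].T+T[:3,3]
def onplane(m,uv,z):
    T=np.linalg.inv(m["world_to_cam"]);r=rays(m,uv);d=np.c_[r,np.ones(len(r))]@T[:3,:3].T
    return T[:3,3]+d*((z-T[2,3])/d[:,2])[:,None]
def mask(p,h0,h1,s=80,v=60):
    a=cv2.cvtColor(p,cv2.COLOR_RGB2HSV)
    return cv2.inRange(a,(h0,s,v),(h1,255,255))
def blobs(mk,amin=8):
    n,l,st,c=cv2.connectedComponentsWithStats(mk)
    return [(l==i,c[i],st[i]) for i in range(1,n) if st[i,4]>=amin]
def cloud(m,d):
    v,u=np.nonzero(d>0);return pts(m,np.c_[u,v],d[v,u]),np.c_[u,v]
E
python3 - <<'E'
from h import *
for n in("top","scene"):
    z=np.load(n+"0.npz");p,d=z["p"],z["d"];m=manip.camera_model(n)
    P,uv=cloud(m,d)
    s=(P[:,2]>.03)&(P[:,2]<.23)&(P[:,0]>.4)&(P[:,0]<.85)&(abs(P[:,1])<.215)
    print(n,"bench z",np.median(P[(abs(P[:,2])<.02),2]),"zmax",P[s,2].max())
    Q=P[s]
    img=np.zeros((400,640),np.uint8);img[uv[s][:,1],uv[s][:,0]]=255
    b=max(blobs(img),key=lambda b:b[2][4]);v,u=np.nonzero(b[0]);B=pts(m,np.c_[u,v],d[v,u])
    print("rect",cv2.minAreaRect(B[:,:2].astype(np.float32)),"px",b[2])
    for nm,h0,h1 in(("pink",135,172),("red",0,6),("red2",174,180)):
        for q in blobs(mask(p,h0,h1,50 if nm=="pink" else 120,90)):
            v,u=np.nonzero(q[0]&(d>0));
            if len(v)<5: continue
            W=pts(m,np.c_[u,v],d[v,u]);c=np.median(W,0)
            if .35<c[0]<.9 and abs(c[1])<.5: print(nm,q[1],q[2][4],"median",c.round(4),"zmax",W[:,2].max().round(3))
E
```

```text
top bench z 2.9664271541496312e-05 zmax 0.21910283903837358
rect ((0.6094294786453247, -0.015054717659950256), (0.3376038372516632, 0.28892406821250916), 87.91827392578125) px [  261   109   131   104 11603]
pink [238.94736842 193.73684211] 19 median [0.5168 0.234  0.0661] zmax 0.074
red [154.93992933 172.204947  ] 283 median [0.582  0.4738 0.0846] zmax 0.092
red [324.56410256 201.94871795] 78 median [ 0.4833 -0.0107  0.179 ] zmax 0.187
red2 [326.5 205. ] 8 median [ 0.4804 -0.0173  0.086 ] zmax 0.172
scene bench z -7.477661612931286e-05 zmax 0.21570743387651836
rect ((0.6075171828269958, -0.016766488552093506), (0.33938363194465637, 0.2935698330402374), 88.05951690673828) px [  277   161   145   143 10798]
pink [389.84848485 163.24242424] 33 median [0.5264 0.2354 0.0664] zmax 0.075
red [454.66995074 130.99507389] 203 median [0.5824 0.474  0.0835] zmax 0.093
red [323.13333333 187.55555556] 45 median [ 0.4825 -0.0134  0.1787] zmax 0.187
```

```bash
cat > go.py <<'E'
import sys
from h import *
# usage: go.py x y z yaw -> remaining turn and shifts (cm) in tool axes after/before turn
def info(t=None):
    s=manip.state();w,x,y,z=s["tool_rot"];yaw=np.arctan2(2*(x*y+w*z),1-2*(y*y+z*z))
    print("t %.2f"%s["time"],"tcp",s["tool_pos"].round(4),"yaw %.3f"%yaw,"F",s["contact_force"].round(1),"grip %.3f %.1f"%(s["gripper_width"],s["grasp_force"]),"q",s["joint_pos"].round(2))
    if t is not None:
        d=np.array(t[:3])-s["tool_pos"];
        for n,a in(("now",yaw),("after turn",t[3])):
            c,q=np.cos(a),np.sin(a);print(n,"x %.2f y %.2f z %.2f cm"%tuple(100*np.array([c*d[0]+q*d[1],q*d[0]-c*d[1],-d[2]])),"turn %.3f"%(yaw-t[3]))
if __name__=="__main__": info([float(v) for v in sys.argv[1:]] or None)
E
python3 -m crank '[{"z":-2.4,"turn":0.124},{"z":-2.4,"turn":0.124},{"z":-2.4,"turn":0.124},{"x":1,"y":-2},{"x":1.83,"y":-4.2}]' 100
python3 -m crank '[{"x":1.83,"y":-4.2},{"x":1.83,"y":-4.2},{"x":1.83,"y":-4.2},{"x":1.83,"y":-4.2},{"x":1.83,"y":-4.2}]'
python3 -m crank '[{"x":1.83,"y":-4.2},{"x":1.83,"y":-4.2},{"x":1.83,"y":-4.2},{"x":1.83,"y":-4.2},{"x":1.83,"y":-4.2}]'
python3 -m crank '[{"x":1.5,"y":-3},{"x":1.5,"y":-3},{"x":0,"y":-1},{},{}]'
python3 go.py 0.483 -0.012 0.30 -0.036
python3 - <<'E'
from h import *
m=manip.camera_model("wrist");p,d=manip.grab_frame("wrist");cv2.imwrite("pics/w1.png",p[:,:,::-1]);np.savez("w1.npz",p=p,d=d)
for a in((0,6),(174,180)):
    for q in blobs(mask(p,*a,120,80),40):
        v,u=np.nonzero(q[0]&(d>0));
        if len(v): W=pts(m,np.c_[u,v],d[v,u]);print(q[1],q[2],np.median(W,0).round(4),W.min(0).round(4),W.max(0).round(4))
E
```

```text
t 0.10 tcp [ 0.2058 -0.5895  0.2302] yaw 0.336 F [ 0.1 -0.9  0.7] grip 1.000 0.0 q [-1.35  0.05  1.61 -0.    1.48 -0.12]
now x 45.20 y -45.39 z -6.98 cm turn 0.372
after turn x 25.62 y -58.71 z -6.98 cm turn 0.372
[228.85436893  19.5368932 ] [ 212    0   38   45 1030] [ 0.3117 -0.4615  0.0236] [ 2.901e-01 -4.736e-01  2.000e-04] [ 0.3347 -0.4441  0.0271]schema error: expected keys x, y, z, turn
schema error: expected keys x, y, z, turn
schema error: expected keys x, y, z, turn
schema error: expected keys x, y, z, turn
```

View pics/w1.png

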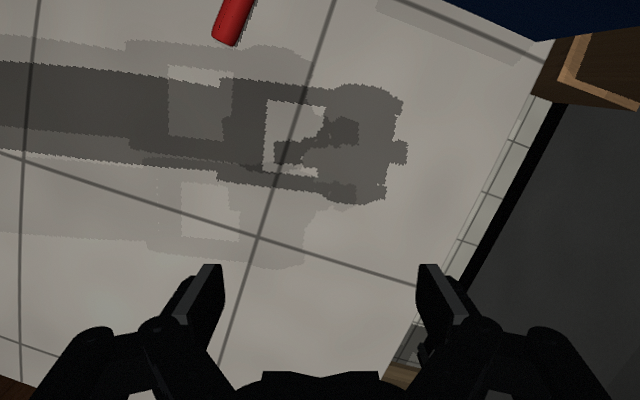

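The wrist view shows only bench and shadow, with the driver's red grip at (229,20). The rows were refused because each one needs all four keys, so the arm has not moved. I'll send the move again in full.

```bash

python3 -m crank '[{"x":0,"y":0,"z":-2.4,"turn":0.124},{"x":0,"y":0,"z":-2.4,"turn":0.124},{"x":0,"y":0,"z":-2.4,"turn":0.124},{"x":1,"y":-2,"z":0,"turn":0},{"x":1.83,"y":-4.2,"z":0,"turn":0}]' 100
python3 -m crank '[{"x":1.83,"y":-4.2,"z":0,"turn":0},{"x":1.83,"y":-4.2,"z":0,"turn":0},{"x":1.83,"y":-4.2,"z":0,"turn":0},{"x":1.83,"y":-4.2,"z":0,"turn":0},{"x":1.83,"y":-4.2,"z":0,"turn":0}]'
python3 -m crank '[{"x":1.83,"y":-4.2,"z":0,"turn":0},{"x":1.83,"y":-4.2,"z":0,"turn":0},{"x":1.83,"y":-4.2,"z":0,"turn":0},{"x":1.83,"y":-4.2,"z":0,"turn":0},{"x":1.83,"y":-4.2,"z":0,"turn":0}]'
python3 -m crank '[{"x":1.5,"y":-3,"z":0,"turn":0},{"x":1.5,"y":-3,"z":0,"turn":0},{"x":0,"y":-1,"z":0,"turn":0},{"x":0,"y":0,"z":0,"turn":0},{"x":0,"y":0,"z":0,"turn":0}]'
python3 go.py 0.483 -0.012 0.30 -0.036
cat > look.py <<'E'
import sys
from h import *
m=manip.camera_model("wrist");p,d=manip.grab_frame("wrist");cv2.imwrite(f"pics/{sys.argv[1]}.png",p[:,:,::-1]);np.savez(sys.argv[1]+".npz",p=p,d=d,w2c=m["world_to_cam"])
for nm,a in(("red",(0,6)),("red",(174,180)),("pink",(135,172))):
    for q in blobs(mask(p,*a,120 if nm=="red" else 50,80),60):
        v,u=np.nonzero(q[0]&(d>0))
        if len(v): W=pts(m,np.c_[u,v],d[v,u]);print(nm,q[1].round(1),q[2],np.median(W,0).round(4),W.min(0).round(4),W.max(0).round(4),"rect",cv2.minAreaRect(W[:,:2].astype(np.float32)))
E
python3 look.py w2
```

```text
time: 0.65
tool_pos: [0.2358, -0.5303, 0.3039]
tool_rot: [0.001, 1.0, -0.02, 0.0]
contact_force: [0.1, 1.3, 0.4]
gripper_width: 1.001
grasp_force: 0.0
time: 1.15
tool_pos: [0.3358, -0.3207, 0.3029]
tool_rot: [-0.0, 1.0, -0.018, 0.0]
contact_force: [1.2, 0.8, 0.4]
gripper_width: 1.002
grasp_force: 0.0
time: 1.65
tool_pos: [0.4348, -0.1142, 0.3032]
tool_rot: [0.0, 1.0, -0.018, 0.0]
contact_force: [0.3, -1.0, 0.1]
gripper_width: 0.997
grasp_force: 0.0
time: 2.15
tool_pos: [0.4667, -0.0478, 0.3031]
tool_rot: [0.0, 1.0, -0.018, -0.0]
contact_force: [0.5, 0.9, -0.1]
gripper_width: 1.005
grasp_force: 0.0
t 2.15 tcp [ 0.4667 -0.0478  0.3031] yaw -0.037 F [ 0.5  0.9 -0.1] grip 1.005 0.0 q [-0.26 -0.36  1.87 -0.    1.64  1.35]
now x 1.50 y -3.64 z 0.31 cm turn -0.001
after turn x 1.50 y -3.64 z 0.31 cm turn -0.001
red [607.8 230.3] [590 198  37  64 937] [ 0.3406 -0.4583  0.023 ] [ 2.914e-01 -4.966e-01 -3.000e-04] [ 0.39  -0.444  0.027] rect ((0.33796393871307373, -0.47201651334762573), (0.045024722814559937, 0.09931281208992004), 79.62071990966797)
red [323.3 373. ] [316 369  18   8  87] [ 0.0914 -0.0382  0.01  ] [ 0.0854 -0.0551  0.007 ] [ 0.1004 -0.0264  0.0127] rect ((0.0910191610455513, -0.04149555414915085), (0.027380578219890594, 0.014288805425167084), 75.11727905273438)
pink [ 58.8 126.2] [ 52 114  18  20  89] [0.519  0.2505 0.0694] [ 0.5114  0.1549 -0.0012] [0.5336 0.3134 0.1776] rect ((0.5215156078338623, 0.23429548740386963), (0.1577480584383011, 0.021532857790589333), 85.16706848144531)
```

View pics/w2.png

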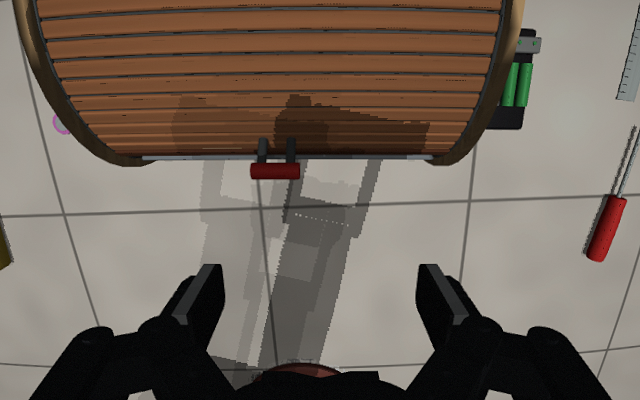

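The handle bar is at about (275,171), its stalks pointing at the cover. It is a dark red that my mask missed, so I'll measure it with lower thresholds.

```bash
python3 - <<'E'
from h import *
z=np.load("w2.npz");p,d=z["p"],z["d"];m=dict(manip.camera_model("wrist"),world_to_cam=z["w2c"])
print(cv2.cvtColor(p,cv2.COLOR_RGB2HSV)[171,260:292:8])
a=mask(p,0,5,190,60)|mask(p,173,180,190,60);a[:150]=0;a[190:]=0;a[:,:235]=0;a[:,315:]=0
b=max(blobs(a),key=lambda b:b[2][4]);v,u=np.nonzero(b[0]);W=pts(m,np.c_[u,v],d[v,u])
print(b[1],b[2],np.median(W,0),W.min(0),W.max(0))
i=np.argsort(u);print("ends",W[i[:25]].mean(0),W[i[-25:]].mean(0))
r=cv2.minAreaRect(np.c_[u,v].astype(np.float32));print(r)
for zz in(.176,.183): print(zz,onplane(m,[b[1]],zz), onplane(m,[[250,172],[300,172]],zz))
# bin side: wrist cloud of cheeks / cover
P,uv=cloud(m,d);
E
```

```text
[[  1 199  78]
 [  0 206  78]
 [  0 201  80]
 [  1 206  78]]
[274.76470588 170.43288084] [251 164  48  14 663] [ 0.48445586 -0.0114159   0.17909829] [ 0.47771918 -0.04984097  0.17381967] [0.55010795 0.00828332 0.4451449 ]
ends [0.48520156 0.00747468 0.17893101] [ 0.48345994 -0.02956171  0.17880494]
((274.5, 170.5), (13.0, 47.0), 90.0)
0.176 [[ 0.4835489  -0.01079896  0.176     ]] [[ 0.4830323   0.00956834  0.176     ]
 [ 0.48144827 -0.03126302  0.176     ]]
0.183 [[ 0.48527999 -0.01181438  0.183     ]] [[ 0.48477683  0.00802321  0.183     ]
 [ 0.48323399 -0.0317462   0.183     ]]
```

```bash

python3 -m crank '[{"x":0.8,"y":-1.87,"z":2,"turn":0},{"x":0.8,"y":-1.87,"z":3,"turn":0},{"x":0,"y":0,"z":3.5,"turn":0},{"x":0,"y":0,"z":2.5,"turn":0},{"x":0,"y":0,"z":1.3,"turn":0}]' >/dev/null
python3 -m crank '[{"x":0,"y":0,"z":1,"turn":0},{"x":0,"y":0,"z":1,"turn":0},{"x":0,"y":0,"z":0,"turn":0},{"x":0,"y":0,"z":0,"turn":0}]' >/dev/null
python3 go.py 0.484 -0.011 0.160 -0.038
python3 -m crank '[{"x":0,"y":0,"z":0,"turn":0},{"x":0,"y":0,"z":0,"turn":0},{"x":0,"y":0,"z":0,"turn":0},{"x":0,"y":0,"z":0,"turn":0},{"x":0,"y":0,"z":0,"turn":0}]' 30
python3 -m crank '[{"x":0,"y":0,"z":0,"turn":0},{"x":0,"y":0,"z":0,"turn":0}]'
python3 look.py w3
```

```text
t 3.10 tcp [ 0.485  -0.0106  0.1612] yaw -0.036 F [ 0.5  0.1 -1.1] grip 0.998 0.0 q [-0.18 -0.24  2.   -0.    1.38  1.43]
now x -0.09 y 0.04 z 0.12 cm turn 0.002
after turn x -0.09 y 0.04 z 0.12 cm turn 0.002
time: 3.6
tool_pos: [0.4844, -0.0116, 0.1611]
tool_rot: [0.002, 1.0, -0.018, -0.0]
contact_force: [-2.1, -3.7, 3.9]
gripper_width: 0.449
grasp_force: 60.0
time: 3.8
tool_pos: [0.4844, -0.0116, 0.1611]
tool_rot: [0.002, 1.0, -0.018, -0.0]
contact_force: [-2.6, -4.1, 2.9]
gripper_width: 0.449
grasp_force: 60.0
red [319.2 288.1] [ 276  275   89   26 1824] [ 0.485  -0.0102  0.1788] [ 0.4779 -0.0297  0.174 ] [0.4896 0.0085 0.1814] rect ((0.4838549494743347, -0.010644247755408287), (0.03799810633063316, 0.010065138339996338), 87.30912780761719)
```

View pics/w3.png

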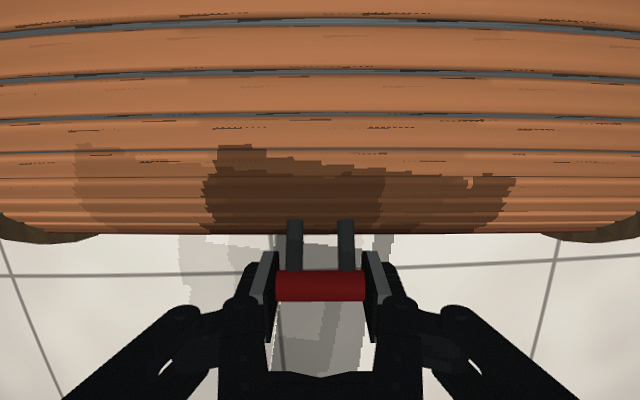

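The bar, at (320,287), is held by its ends between the pads, with an opening of 38 mm. Next I'll work out the arc steps.

```bash
python3 -c "
import numpy as np
a=np.linspace(.715,1.975,19)
for i,(x,z) in enumerate(zip(-16.8*np.diff(np.cos(a)),-16.8*np.diff(np.sin(a)))):print(i,round(x,2),round(z,2))"
```

```text
0 0.8 -0.86
1 0.86 -0.8
2 0.91 -0.74
3 0.96 -0.67
4 1.01 -0.61
5 1.05 -0.53
6 1.08 -0.46
7 1.11 -0.38
8 1.14 -0.3
9 1.15 -0.22
10 1.17 -0.14
11 1.17 -0.06
12 1.18 0.02
13 1.17 0.1
14 1.16 0.19
15 1.15 0.27
16 1.12 0.35
17 1.1 0.42
```

```bash

python3 -m crank '[{"x":0.8,"y":0,"z":-0.86,"turn":0},{"x":0.86,"y":0,"z":-0.8,"turn":0},{"x":0.91,"y":0,"z":-0.74,"turn":0},{"x":0,"y":0,"z":0,"turn":0}]'
python3 look.py w4
```

```text
time: 4.25
tool_pos: [0.5093, -0.0125, 0.1836]
tool_rot: [0.001, 1.0, -0.018, -0.002]
contact_force: [-1.9, -5.5, -0.6]
gripper_width: 0.445
grasp_force: 63.2
red [319.6 291.4] [ 276  276   89   29 2255] [ 0.5084 -0.0112  0.2013] [ 0.5005 -0.0305  0.1957] [0.5135 0.0076 0.2039] rect ((0.5069596767425537, -0.01136830449104309), (0.03814445436000824, 0.011735635809600353), 85.92385864257812)
```

The bar is moving with the tool and the forces are low, so I'll continue along the arc.

```bash

python3 -m crank '[{"x":0.96,"y":0,"z":-0.67,"turn":0},{"x":1.01,"y":0,"z":-0.61,"turn":0},{"x":1.05,"y":0,"z":-0.53,"turn":0},{"x":1.08,"y":0,"z":-0.46,"turn":0},{"x":1.11,"y":0,"z":-0.38,"turn":0}]'
python3 -m crank '[{"x":1.14,"y":0,"z":-0.3,"turn":0},{"x":1.15,"y":0,"z":-0.22,"turn":0},{"x":1.17,"y":0,"z":-0.14,"turn":0},{"x":1.17,"y":0,"z":-0.06,"turn":0},{"x":1.18,"y":0,"z":0.02,"turn":0}]'
python3 -m crank '[{"x":1.17,"y":0,"z":0.1,"turn":0},{"x":1.16,"y":0,"z":0.19,"turn":0},{"x":1.15,"y":0,"z":0.27,"turn":0},{"x":1.12,"y":0,"z":0.35,"turn":0},{"x":0.7,"y":0,"z":0.25,"turn":0}]'
python3 -m crank '[{"x":0,"y":0,"z":0,"turn":0},{"x":0,"y":0,"z":0,"turn":0}]'
python3 look.py w5
```

```text
time: 4.8
tool_pos: [0.5599, -0.0143, 0.2087]
tool_rot: [0.001, 1.0, -0.019, -0.004]
contact_force: [-6.7, -5.2, -1.3]
gripper_width: 0.446
grasp_force: 60.3
time: 5.3
tool_pos: [0.619, -0.0164, 0.2172]
tool_rot: [0.001, 1.0, -0.018, -0.003]
contact_force: [-4.3, -4.9, -2.4]
gripper_width: 0.447
grasp_force: 60.4
time: 5.8
tool_pos: [0.6737, -0.0183, 0.2071]
tool_rot: [0.001, 1.0, -0.018, -0.0]
contact_force: [-2.8, -4.8, 5.7]
gripper_width: 0.436
grasp_force: 59.3
time: 6.0
tool_pos: [0.6745, -0.0184, 0.2069]
tool_rot: [0.001, 1.0, -0.018, 0.002]
contact_force: [3.4, -5.5, 0.6]
gripper_width: 0.436
grasp_force: 60.3
red [319.4 316.1] [ 275  301   91   30 2451] [ 0.6651 -0.0165  0.2304] [ 0.657  -0.0361  0.224 ] [0.6697 0.0025 0.2329] rect ((0.66329026222229, -0.016821272671222687), (0.03860623389482498, 0.012572841718792915), 89.605712890625)
red [632.1 386.7] [619 363  21  37 387] [ 0.342  -0.4546  0.0196] [ 2.971e-01 -5.002e-01 -5.000e-04] [ 0.3823 -0.4453  0.0264] rect ((0.33086106181144714, -0.46122658252716064), (0.09549997001886368, 0.03914228081703186), 26.832014083862305)
```

```bash

python3 -m crank '[{"x":0.5,"y":0,"z":0.15,"turn":0},{"x":0.5,"y":0,"z":0.2,"turn":0},{"x":0,"y":0,"z":0,"turn":0}]'
python3 look.py w6
python3 -m crank '[{"x":0,"y":0,"z":0,"turn":0},{"x":0,"y":0,"z":0,"turn":0},{"x":0,"y":0,"z":0,"turn":0},{"x":0,"y":0,"z":0,"turn":0}]' 100
python3 -m crank '[{"x":0,"y":0,"z":-2,"turn":0},{"x":-2,"y":0,"z":-3.5,"turn":0},{"x":-4,"y":0,"z":-2.5,"turn":0},{"x":-4.5,"y":0,"z":0,"turn":0},{"x":-4.5,"y":0,"z":0,"turn":0}]'
python3 -m crank '[{"x":-4.5,"y":0,"z":0,"turn":0},{"x":-4,"y":0,"z":0,"turn":0},{"x":-1,"y":0,"z":0,"turn":0},{"x":0,"y":0,"z":0,"turn":0},{"x":0,"y":0,"z":0,"turn":0}]'
python3 look.py w7;python3 go.py 0.52 0.235 0.3 1.534
```

```text
time: 6.35
tool_pos: [0.6836, -0.0186, 0.2033]
tool_rot: [0.001, 1.0, -0.018, 0.001]
contact_force: [0.0, -4.7, 3.0]
gripper_width: 0.43
grasp_force: 59.6
red [319.4 317.8] [ 275  303   91   30 2457] [ 0.6738 -0.0169  0.2273] [ 0.6652 -0.0365  0.2211] [0.6784 0.0023 0.23  ] rect ((0.6717543005943298, -0.017292888835072517), (0.03880196809768677, 0.012802299112081528), 88.0369873046875)
red [633.2 388.8] [622 369  18  31 300] [ 0.3494 -0.4557  0.0192] [ 0.3251 -0.4669  0.0124] [ 0.3828 -0.4482  0.0265] rect ((0.35382166504859924, -0.45364686846733093), (0.05557582154870033, 0.018959835171699524), 9.965357780456543)
time: 6.8
tool_pos: [0.683, -0.0171, 0.2024]
tool_rot: [-0.0, 1.0, -0.018, -0.0]
contact_force: [-0.9, -0.1, -0.1]
gripper_width: 1.002
grasp_force: 0.0
time: 7.3
tool_pos: [0.5324, -0.0119, 0.2842]
tool_rot: [-0.0, 1.0, -0.018, 0.001]
contact_force: [0.4, -0.4, 1.2]
gripper_width: 1.002
grasp_force: 0.0
time: 7.8
tool_pos: [0.4391, -0.0087, 0.2831]
tool_rot: [0.0, 1.0, -0.018, 0.001]
contact_force: [-0.5, 0.0, 0.4]
gripper_width: 1.001
grasp_force: 0.0
red [635.4 239. ] [6
[... 419 characters left out ...]
1752), 4.402179718017578)
pink [366.2  68.3] [ 348   50   37   38 1097] [ 0.5376 -0.0646  0.0103] [ 0.5166 -0.0858  0.0074] [ 0.5577 -0.0438  0.0135] rect ((0.5371233820915222, -0.06480337679386139), (0.041927676647901535, 0.04087870568037033), 88.01660919189453)
pink [77.7 96.4] [ 66  84  23  25 240] [0.5235 0.2418 0.0693] [ 0.5111  0.2312 -0.0006] [0.536  0.3083 0.0716] rect ((0.5171780586242676, 0.268542617559433), (0.024644991382956505, 0.07584216445684433), 13.568799018859863)
t 7.85 tcp [ 0.4393 -0.0088  0.2829] yaw -0.036 F [ 0.   0.2 -0. ] grip 1.003 0.0 q [-0.19 -0.44  1.95  0.    1.63  1.42]
now x 7.19 y -24.65 z -1.71 cm turn -1.570
after turn x 24.66 y 7.17 z -1.71 cm turn -1.570
```

View pics/w7.png

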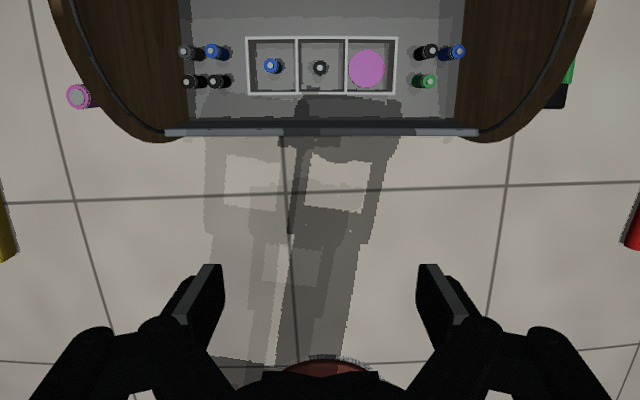

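The cover is fully back. The pink dot is at (366,68), the rightmost of the three compartments, and its measured position agrees with the bin geometry. The black battery stands in the middle at (320,68), the blue one on the left at (273,66), and the cell top is at (78,96). I'll go above the cell with the fingers turned to close along x.

```bash

python3 -m crank '[{"x":1.2,"y":-4.1,"z":-0.6,"turn":0},{"x":1.2,"y":-4.1,"z":-0.6,"turn":0},{"x":1.2,"y":-4.1,"z":-0.5,"turn":0},{"x":1.2,"y":-4.1,"z":0,"turn":0},{"x":1.2,"y":-4.1,"z":0,"turn":0}]' >/dev/null
python3 -m crank '[{"x":1.2,"y":-4.1,"z":0,"turn":0},{"x":0,"y":0,"z":0,"turn":-0.143},{"x":0,"y":0,"z":0,"turn":-0.143},{"x":0,"y":0,"z":0,"turn":-0.143},{"x":0,"y":0,"z":0,"turn":-0.143}]' >/dev/null
python3 -m crank '[{"x":0,"y":0,"z":0,"turn":-0.143},{"x":0,"y":0,"z":0,"turn":-0.143},{"x":0,"y":0,"z":0,"turn":-0.143},{"x":0,"y":0,"z":0,"turn":-0.143},{"x":0,"y":0,"z":0,"turn":-0.143}]' >/dev/null
python3 -m crank '[{"x":0,"y":0,"z":0,"turn":-0.143},{"x":0,"y":0,"z":0,"turn":-0.143},{"x":0,"y":0,"z":0,"turn":0},{"x":0,"y":0,"z":0,"turn":0}]' >/dev/null
python3 go.py 0.52 0.235 0.3 1.534
python3 look.py w8
python3 - <<'E'
from h import *
z=np.load("w8.npz");p,d=z["p"],z["d"];m=dict(manip.camera_model("wrist"),world_to_cam=z["w2c"])
for q in blobs(mask(p,135,172,50,60),100):
    (c,r)=cv2.minEnclosingCircle(np.argwhere(q[0])[:,::-1].astype(np.float32));print(c,r,"disc at .07",onplane(m,[c,[c[0]+r,c[1]]],.07))
    v,u=np.nonzero(q[0]);W=pts(m,np.c_[u,v],d[v,u]);T=W[(W[:,2]>.066)&(W[:,2]<.074)];print("top pts",len(T),(T.min(0)+T.max(0))/2,np.ptp(T,0))
E
```

```text
t 9.75 tcp [0.5199 0.2348 0.299 ] yaw 1.534 F [-0.3  0.5 -0.4] grip 1.002 0.0 q [ 0.29 -0.11  1.66  0.    1.59  0.33]
now x 0.02 y 0.01 z -0.10 cm turn -0.000
after turn x 0.02 y 0.01 z -0.10 cm turn -0.000
red [ 64.2 317.7] [ 55 305  15  31 204] [ 0.0959 -0.0135  0.01  ] [ 0.0843 -0.0533  0.0075] [0.1053 0.0065 0.0137] rect ((0.09475971758365631, -0.02327401377260685), (0.06072494760155678, 0.01825590804219246), 86.54381561279297)
pink [322.8 161.1] [313 157  20   8  71] [0.5236 0.2352 0.0691] [ 0.5126  0.2158 -0.0016] [0.5337 0.2398 0.0708] rect ((0.5233842134475708, 0.22772985696792603), (0.02114344947040081, 0.023900143802165985), 1.1320077180862427)
pink [337.7 345.5] [326 343  25   7 138] [ 0.5372 -0.0769  0.0102] [ 0.5183 -0.0855  0.0084] [ 0.5564 -0.0701  0.0121] rect ((0.5370741486549377, -0.07817769050598145), (0.014391791075468063, 0.03810003772377968), 87.01847076416016)
(322.5714416503906, 152.51785278320312) 12.058974266052246 disc at .07 [[0.52350717 0.24520008 0.07      ]
 [0.53679219 0.24471249 0.07      ]]
top pts 235 [0.52290593 0.24413487 0.06897058] [0.02442377 0.02492011 0.00507898]
(338.0, 343.5) 12.010512351989746 disc at .07 [[ 0.53547911 -0.01867385  0.07      ]
 [ 0.55191502 -0.01936685  0.07      ]]Traceback (most recent call last):
  File "<stdin>", line 5, in <module>
    return umr_minimum(a, axis, None, out, keepdims, initial, where)
ValueError: zero-size array to reduction operation minimum which has no identity
```

```bash

python3 -m crank '[{"x":0.5,"y":0.15,"z":2.5,"turn":0},{"x":0.48,"y":0.14,"z":4,"turn":0},{"x":0,"y":0,"z":4,"turn":0},{"x":0,"y":0,"z":4,"turn":0},{"x":0,"y":0,"z":3,"turn":0}]' >/dev/null
python3 -m crank '[{"x":0,"y":0,"z":2,"turn":0},{"x":0,"y":0,"z":2,"turn":0},{"x":0,"y":0,"z":2,"turn":0},{"x":0,"y":0,"z":1.5,"turn":0},{"x":0,"y":0,"z":1,"turn":0}]' >/dev/null
python3 -m crank '[{"x":0,"y":0,"z":0,"turn":0},{"x":0,"y":0,"z":0,"turn":0}]'
python3 go.py 0.5232 0.2445 0.039 1.534
python3 -m crank '[{"x":0,"y":0,"z":0,"turn":0},{"x":0,"y":0,"z":0,"turn":0},{"x":0,"y":0,"z":0,"turn":0},{"x":0,"y":0,"z":0,"turn":0},{"x":0,"y":0,"z":0,"turn":0}]' 15
python3 -m crank '[{"x":0,"y":0,"z":0,"turn":0},{"x":0,"y":0,"z":0,"turn":0},{"x":0,"y":0,"z":0,"turn":0}]'
python3 look.py w9
```

```text
time: 11.0
tool_pos: [0.5229, 0.2444, 0.0402]
tool_rot: [0.0, 0.719, 0.695, 0.0]
contact_force: [0.5, 0.7, 0.3]
gripper_width: 0.999
grasp_force: 0.0
t 11.00 tcp [0.5229 0.2444 0.0402] yaw 1.536 F [0.5 0.7 0.3] grip 0.999 0.0 q [0.31 0.14 1.86 0.   1.14 0.34]
now x 0.01 y 0.03 z 0.12 cm turn 0.002
after turn x 0.01 y 0.03 z 0.12 cm turn 0.002
time: 11.5
tool_pos: [0.523, 0.2444, 0.0404]
tool_rot: [0.0, 0.719, 0.695, 0.001]
contact_force: [-0.1, -0.1, 4.3]
gripper_width: 0.285
grasp_force: 58.9
time: 11.8
tool_pos: [0.523, 0.2444, 0.0404]
tool_rot: [0.0, 0.719, 0.695, 0.001]
contact_force: [0.1, 0.2, 4.9]
gripper_width: 0.289
grasp_force: 58.9
```

View pics/w9.png

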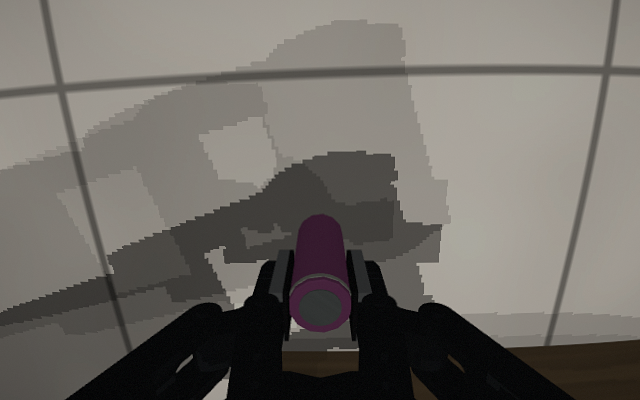

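The cell is held upright between the pads, its top at (320,303). The opening of 24.5 mm suits its diameter. I'll lift it clear of the cheeks and carry it over the dot.

```bash

python3 -m crank '[{"x":0,"y":0,"z":-1,"turn":0},{"x":0,"y":0,"z":-3,"turn":0},{"x":0,"y":0,"z":-4,"turn":0},{"x":0,"y":0,"z":-4,"turn":0},{"x":0,"y":0,"z":-4,"turn":0}]' >/dev/null
python3 -m crank '[{"x":0,"y":0,"z":-4,"turn":0},{"x":0,"y":0,"z":-3.5,"turn":0},{"x":-1.5,"y":0.2,"z":-1,"turn":0},{"x":-3,"y":0.25,"z":0,"turn":0},{"x":-3.5,"y":0.3,"z":0,"turn":0}]' >/dev/null
python3 -m crank '[{"x":-4,"y":0.3,"z":0,"turn":0},{"x":-4,"y":0.3,"z":0,"turn":0},{"x":-4,"y":0.3,"z":0,"turn":0},{"x":-4,"y":0.3,"z":0,"turn":0},{"x":-3.5,"y":0.3,"z":0,"turn":0}]' 
python3 -m crank '[{"x":-2,"y":0.2,"z":0,"turn":0},{"x":-1.3,"y":0.1,"z":0,"turn":0},{"x":0,"y":0,"z":0,"turn":0},{"x":0,"y":0,"z":0,"turn":0}]' 
python3 look.py w10; python3 go.py 0.5370 -0.0648 0.055 1.534
```

```text
time: 13.35
tool_pos: [0.5341, -0.0339, 0.2824]
tool_rot: [-0.001, 0.719, 0.695, -0.001]
contact_force: [0.1, -0.3, -1.4]
gripper_width: 0.286
grasp_force: 59.0
time: 13.75
tool_pos: [0.537, -0.0641, 0.2838]
tool_rot: [-0.001, 0.719, 0.695, -0.0]
contact_force: [0.2, 0.4, -1.3]
gripper_width: 0.284
grasp_force: 59.0
red [533.5 141.7] [ 518  108   33   68 1442] [ 0.6673 -0.0166  0.2273] [ 6.621e-01 -5.810e-02 -2.000e-04] [0.829  0.0026 0.2302] rect ((0.7407208681106567, -0.03856604918837547), (0.05144185200333595, 0.16907843947410583), 75.23980712890625)
red [214.6 396.2] [202 392  25   8 146] [ 0.3514 -0.4548  0.0197] [ 0.3319 -0.4599  0.0136] [ 0.5169 -0.0466  0.3696] rect ((0.4371096193790436, -0.2578088343143463), (0.451045423746109, 0.03272039070725441), 66.43199157714844)
pink [320.3 154.6] [304 139  34  33 921] [ 0.5375 -0.0648  0.0101] [ 0.5171 -0.0863  0.0078] [ 0.5584 -0.0396  0.0463] rect ((0.5378333330154419, -0.06301550567150116), (0.04642700403928757, 0.041072119027376175), 88.25491333007812)
pink [320.  303.5] [ 290  279   61   53 1332] [ 0.5378 -0.0616  0.3129] [ 0.4903 -0.3312 -0.0005] [ 0.5569 -0.051   0.3144] rect ((0.5307275056838989, -0.19285215437412262), (0.28275221586227417, 0.04647931829094887), 82.07149505615234)
t 13.80 tcp [ 0.5371 -0.0637  0.2841] yaw 1.538 F [ 1.2 -0.1 -1.5] grip 0.284 59.0 q [-0.26 -0.17  1.74  0.    1.57 -0.22]
now x -0.11 y -0.01 z 22.91 cm turn 0.004
after turn x -0.11 y -0.01 z 22.91 cm turn 0.004
```

View pics/w10.png

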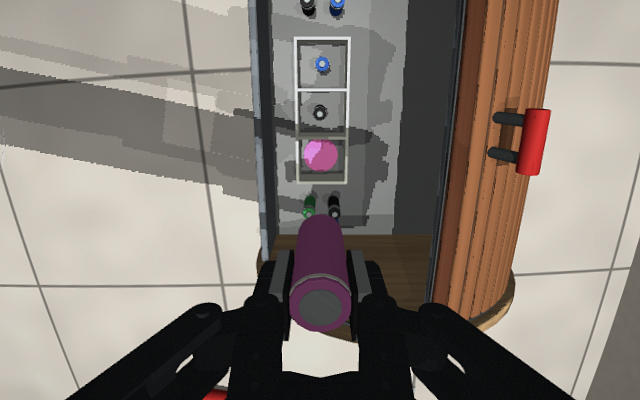

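The cell hangs directly above the dot, which is at (320,155). I'll lower it, slowing near the floor.

```bash

python3 -m crank '[{"x":-0.1,"y":0,"z":2,"turn":0.004},{"x":0,"y":0,"z":3.5,"turn":0},{"x":0,"y":0,"z":3.5,"turn":0},{"x":0,"y":0,"z":3,"turn":0},{"x":0,"y":0,"z":2,"turn":0}]' 
python3 -m crank '[{"x":0,"y":0,"z":2,"turn":0},{"x":0,"y":0,"z":2,"turn":0},{"x":0,"y":0,"z":2,"turn":0},{"x":0,"y":0,"z":1.5,"turn":0},{"x":0,"y":0,"z":1,"turn":0}]' 
python3 -m crank '[{"x":0,"y":0,"z":0.4,"turn":0},{"x":0,"y":0,"z":0,"turn":0},{"x":0,"y":0,"z":0,"turn":0}]' 
python3 go.py 0.5370 -0.0648 0.0505 1.534
```

```text
time: 14.3
tool_pos: [0.536, -0.0637, 0.1418]
tool_rot: [-0.002, 0.72, 0.694, -0.001]
contact_force: [-0.9, -0.5, -1.0]
gripper_width: 0.287
grasp_force: 59.0
time: 14.8
tool_pos: [0.5368, -0.0644, 0.0583]
tool_rot: [-0.001, 0.72, 0.694, -0.0]
contact_force: [-0.1, -0.4, -0.5]
gripper_width: 0.287
grasp_force: 59.0
time: 15.1
tool_pos: [0.5381, -0.0656, 0.0566]
tool_rot: [0.001, 0.72, 0.694, 0.0]
contact_force: [0.5, -0.2, -0.4]
gripper_width: 0.288
grasp_force: 59.0
t 15.10 tcp [ 0.5381 -0.0656  0.0566] yaw 1.533 F [ 0.5 -0.2 -0.4] grip 0.288 59.0 q [-0.26  0.03  1.94  0.    1.16 -0.22]
now x 0.07 y -0.12 z 0.61 cm turn -0.001
after turn x 0.07 y -0.12 z 0.61 cm turn -0.001
```

```bash

python3 -m crank '[{"x":0,"y":0,"z":0.2,"turn":0},{"x":0,"y":0,"z":0.2,"turn":0},{"x":0,"y":0,"z":0.1,"turn":0},{"x":0,"y":0,"z":0,"turn":0},{"x":0,"y":0,"z":0,"turn":0}]' 
python3 -m crank '[{"x":0,"y":0,"z":0.1,"turn":0},{"x":0,"y":0,"z":0,"turn":0},{"x":0,"y":0,"z":0,"turn":0}]'
```

```text
time: 15.6
tool_pos: [0.5374, -0.0655, 0.0507]
tool_rot: [-0.0, 0.72, 0.694, 0.0]
contact_force: [-0.6, -0.5, -0.8]
gripper_width: 0.288
grasp_force: 59.0
time: 15.9
tool_pos: [0.5376, -0.0655, 0.0503]
tool_rot: [0.0, 0.72, 0.694, 0.0]
contact_force: [-2.8, 0.2, 4.7]
gripper_width: 0.283
grasp_force: 59.2
```

The vertical force has risen, so the cell is on the floor. I'll release it with a small opening and go straight up.

```bash

python3 -m crank '[{"x":0,"y":0,"z":0,"turn":0},{"x":0,"y":0,"z":0,"turn":0},{"x":0,"y":0,"z":0,"turn":0},{"x":0,"y":0,"z":0,"turn":0}]' 60
python3 -m crank '[{"x":0,"y":0,"z":-0.5,"turn":0},{"x":0,"y":0,"z":-1,"turn":0},{"x":0,"y":0,"z":-2,"turn":0},{"x":0,"y":0,"z":-3,"turn":0},{"x":0,"y":0,"z":-4,"turn":0}]' >/dev/null
python3 -m crank '[{"x":0,"y":0,"z":-4,"turn":0},{"x":0,"y":0,"z":-4,"turn":0},{"x":0,"y":0,"z":-4,"turn":0},{"x":0,"y":0,"z":-2.5,"turn":0},{"x":0,"y":0,"z":0,"turn":0}]' 100
python3 look.py w11; python3 go.py 0.6795 -0.0178 0.30 -0.036
python3 - <<'E'
from h import *
p,d=manip.grab_frame("scene");m=manip.camera_model("scene")
for q in blobs(mask(p,135,172,50,60),6):
    v,u=np.nonzero(q[0]&(d>0));W=pts(m,np.c_[u,v],d[v,u]);print(q[1],q[2],np.median(W,0),W.max(0))
E
```

```text
time: 16.3
tool_pos: [0.5373, -0.0654, 0.0495]
tool_rot: [-0.0, 0.72, 0.694, -0.0]
contact_force: [0.5, -0.1, -0.0]
gripper_width: 0.602
grasp_force: 0.0
time: 17.3
tool_pos: [0.5395, -0.066, 0.3066]
tool_rot: [0.005, 0.72, 0.694, 0.003]
contact_force: [0.1, -0.2, 0.5]
gripper_width: 0.997
grasp_force: 0.0
red [508.4 131.8] [ 493  102   30   61 1185] [ 0.6678 -0.0166  0.2273] [ 0.6626 -0.0568  0.1491] [0.7187 0.0028 0.23  ] rect ((0.6914194822311401, -0.026655953377485275), (0.05380631983280182, 0.060927312821149826), 83.61532592773438)
pink [315.4 150.5] [300 134  33  40 648] [ 0.5372 -0.0595  0.0113] [ 0.5169 -0.0891  0.0079] [ 0.559  -0.0399  0.0815] rect ((0.5380570292472839, -0.06476938724517822), (0.04931804910302162, 0.04169861972332001), 86.74153137207031)
t 17.35 tcp [ 0.5384 -0.0657  0.3032] yaw 1.533 F [ 0.4 -0.2 -0.3] grip 1.001 0.0 q [-0.26 -0.18  1.72  0.    1.6  -0.22]
now x 5.32 y 13.92 z 0.32 cm turn 1.569
after turn x 13.93 y -5.30 z 0.32 cm turn 1.569
[320.63829787 227.16312057] [314 218  14  17 141] [ 0.54283872 -0.073479    0.02535843] [ 0.56225368 -0.04190173  0.08468018]
```

View pics/w11.png

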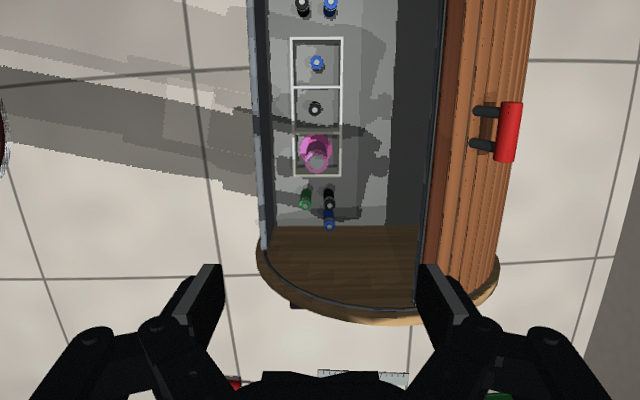

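The cell stands upright on the dot: its top is at (317,158) and measures about 81 mm high. The two small batteries are still standing at (317,64) and (315,108). Next I'll turn back and grip the handle again, now at about (508,132) in this view.

```bash

python3 -m crank '[{"x":0,"y":0,"z":0,"turn":0.143},{"x":0,"y":0,"z":0,"turn":0.143},{"x":0,"y":0,"z":0,"turn":0.143},{"x":0,"y":0,"z":0,"turn":0.143},{"x":0,"y":0,"z":0,"turn":0.143}]' >/dev/null
python3 -m crank '[{"x":0,"y":0,"z":0,"turn":0.143},{"x":0,"y":0,"z":0,"turn":0.143},{"x":0,"y":0,"z":0,"turn":0.143},{"x":0,"y":0,"z":0,"turn":0.143},{"x":0,"y":0,"z":0,"turn":0.143}]' >/dev/null
python3 -m crank '[{"x":0,"y":0,"z":0,"turn":0.139},{"x":3,"y":-1.3,"z":0,"turn":0},{"x":4,"y":-1.5,"z":0,"turn":0},{"x":4,"y":-1.5,"z":0,"turn":0},{"x":2.4,"y":-0.9,"z":0,"turn":0}]' >/dev/null
python3 -m crank '[{"x":0,"y":0,"z":0,"turn":0},{"x":0,"y":0,"z":0,"turn":0}]' >/dev/null
python3 look.py w12; python3 go.py 0.675 -0.018 0.206 -0.036
```

```text
red [319.7 213.6] [ 290  204   61   20 1142] [ 0.6727 -0.0167  0.2273] [ 0.651  -0.04    0.1932] [0.6782 0.0027 0.2297] rect ((0.6649854779243469, -0.018666591495275497), (0.04367737099528313, 0.025564441457390785), 86.79159545898438)
red [595.  340.1] [581 316  31  51 669] [ 0.3498 -0.4579  0.0223] [ 0.2964 -0.4799  0.0099] [ 0.6831 -0.0901  0.3726] rect ((0.5152935981750488, -0.3035115599632263), (0.5372138023376465, 0.07817434519529343), 43.5596809387207)
pink [362.6 264.8] [352 255  23  25 302] [ 0.5459 -0.0638  0.0785] [ 0.4806 -0.0837  0.009 ] [ 0.5517 -0.0526  0.0816] rect ((0.5165728330612183, -0.0701323002576828), (0.07169459760189056, 0.02499505877494812), 11.836466789245605)
t 19.15 tcp [ 0.6721 -0.0184  0.2977] yaw -0.036 F [-0.3 -0.3  0.2] grip 0.996 0.0 q [-0.14  0.14  1.42 -0.    1.59  1.47]
now x 0.29 y -0.05 z 9.17 cm turn -0.000
after turn x 0.29 y -0.05 z 9.17 cm turn -0.000
```

```bash

python3 -m crank '[{"x":0.2,"y":0,"z":2.5,"turn":0},{"x":0,"y":0,"z":2.5,"turn":0},{"x":0,"y":0,"z":2,"turn":0},{"x":0,"y":0,"z":1.2,"turn":0},{"x":0,"y":0,"z":1,"turn":0}]' >/dev/null
python3 -m crank '[{"x":0,"y":0,"z":0,"turn":0},{"x":0,"y":0,"z":0,"turn":0}]'
python3 -m crank '[{"x":0,"y":0,"z":0,"turn":0},{"x":0,"y":0,"z":0,"turn":0},{"x":0,"y":0,"z":0,"turn":0},{"x":0,"y":0,"z":0,"turn":0},{"x":0,"y":0,"z":0,"turn":0}]' 30
python3 look.py w13
python3 -c "
import numpy as np
a=np.linspace(1.965,.42,23)
for i,(x,z) in enumerate(zip(-16.8*np.diff(np.cos(a)),-16.8*np.diff(np.sin(a)))):print(i,round(x,2),round(z,2))"
```

```text
time: 19.85
tool_pos: [0.6754, -0.0186, 0.2087]
tool_rot: [0.0, 1.0, -0.018, 0.001]
contact_force: [0.5, -0.6, 0.1]
gripper_width: 0.998
grasp_force: 0.0
time: 20.35
tool_pos: [0.6758, -0.0184, 0.2087]
tool_rot: [0.0, 1.0, -0.018, 0.001]
contact_force: [1.9, 0.2, 2.9]
gripper_width: 0.446
grasp_force: 60.6
red [319.5 294.1] [ 276  280   89   29 2414] [ 0.6739 -0.0172  0.2273] [ 0.6648 -0.0365  0.2203] [0.6787 0.0016 0.2299] rect ((0.6719461679458618, -0.01740044727921486), (0.03822893276810646, 0.01234082318842411), 87.09041595458984)
red [631.6 386.1] [618 363  22  37 418] [ 0.3428 -0.4551  0.0199] [ 0.3146 -0.4686  0.0126] [ 0.3835 -0.4462  0.0264] rect ((0.34857773780822754, -0.4594125747680664), (0.021908560767769814, 0.06932424008846283), 86.08576965332031)
0 -1.1 -0.41
1 -1.13 -0.34
2 -1.15 -0.26
3 -1.17 -0.17
4 -1.18 -0.09
5 -1.18 -0.01
6 -1.18 0.07
7 -1.17 0.16
8 -1.16 0.24
9 -1.14 0.32
10 -1.11 0.4
11 -1.08 0.47
12 -1.04 0.55
13 -1.0 0.62
14 -0.96 0.69
15 -0.91 0.75
16 -0.85 0.82
17 -0.79 0.87
18 -0.73 0.93
19 -0.66 0.98
20 -0.59 1.02
21 -0.52 1.06
```

```bash

python3 -m crank '[{"x":-1.1,"y":0,"z":-0.41,"turn":0},{"x":-1.13,"y":0,"z":-0.34,"turn":0},{"x":-1.15,"y":0,"z":-0.26,"turn":0},{"x":-1.17,"y":0,"z":-0.17,"turn":0},{"x":-1.18,"y":0,"z":-0.09,"turn":0}]' | grep -E 'pos|force'
python3 -m crank '[{"x":-1.18,"y":0,"z":-0.01,"turn":0},{"x":-1.18,"y":0,"z":0.07,"turn":0},{"x":-1.17,"y":0,"z":0.16,"turn":0},{"x":-1.16,"y":0,"z":0.24,"turn":0},{"x":-1.14,"y":0,"z":0.32,"turn":0}]'| grep -E 'pos|force'
python3 -m crank '[{"x":-1.11,"y":0,"z":0.4,"turn":0},{"x":-1.08,"y":0,"z":0.47,"turn":0},{"x":-1.04,"y":0,"z":0.55,"turn":0},{"x":-1,"y":0,"z":0.62,"turn":0},{"x":-0.96,"y":0,"z":0.69,"turn":0}]'| grep -E 'pos|force'
python3 look.py w14
```

```text
tool_pos: [0.6195, -0.0164, 0.2206]
contact_force: [6.1, -0.6, -1.7]
grasp_force: 61.9
tool_pos: [0.5619, -0.0144, 0.2145]
contact_force: [6.1, 0.9, 3.2]
grasp_force: 62.4
tool_pos: [0.5101, -0.0126, 0.1902]
contact_force: [-3.1, 1.5, 17.4]
grasp_force: 61.7
red [320.6 270.7] [ 273  257   95   28 2322] [ 0.5206 -0.0123  0.2104] [ 0.5124 -0.0317  0.2049] [0.5255 0.0074 0.2128] rect ((0.519400954246521, -0.011914784088730812), (0.03912520781159401, 0.011962850578129292), 86.60853576660156)
```

The bar has slipped toward the edge of the pads: it is at x = 0.520 while the TCP is at 0.510. I'll let go, recentre and grip again.

```bash

python3 -m crank '[{"x":0,"y":0,"z":0,"turn":0},{"x":0,"y":0,"z":0,"turn":0},{"x":0.5,"y":0,"z":0,"turn":0},{"x":0.5,"y":0,"z":0,"turn":0},{"x":0,"y":0,"z":0,"turn":0}]' 80 | grep -E 'pos|force'
python3 -m crank '[{"x":0,"y":0,"z":0,"turn":0},{"x":0,"y":0,"z":0,"turn":0},{"x":0,"y":0,"z":0,"turn":0},{"x":0,"y":0,"z":0,"turn":0}]' 30| grep -E 'pos|force'
python3 look.py w15
python3 -c "
import numpy as np
a=np.linspace(.98,.42,11)
for i,(x,z) in enumerate(zip(-16.8*np.diff(np.cos(a)),-16.8*np.diff(np.sin(a)))):print(i,round(x,2),round(z,2))"
```

```text
tool_pos: [0.5183, -0.0128, 0.1849]
contact_force: [0.2, -0.2, -0.1]
grasp_force: 0.0
tool_pos: [0.5177, -0.0128, 0.1853]
contact_force: [-0.8, -0.7, 0.8]
grasp_force: 60.3
red [319.5 295.4] [ 274  279   93   31 2587] [ 0.5188 -0.0116  0.209 ] [ 0.509  -0.031   0.2031] [0.5239 0.0073 0.2118] rect ((0.516401469707489, -0.011834530159831047), (0.03826460987329483, 0.013401159085333347), 87.5540542602539)
0 -0.77 0.55
1 -0.73 0.59
2 -0.7 0.63
3 -0.66 0.67
4 -0.63 0.7
5 -0.59 0.74
6 -0.54 0.77
7 -0.5 0.8
8 -0.45 0.82
9 -0.41 0.85
```

```bash

python3 -m crank '[{"x":-0.77,"y":0,"z":0.55,"turn":0},{"x":-0.73,"y":0,"z":0.59,"turn":0},{"x":-0.7,"y":0,"z":0.63,"turn":0},{"x":-0.66,"y":0,"z":0.67,"turn":0},{"x":-0.63,"y":0,"z":0.7,"turn":0}]' | grep -E 'pos|force'
python3 look.py w16
python3 -m crank '[{"x":-0.59,"y":0,"z":0.74,"turn":0},{"x":-0.54,"y":0,"z":0.77,"turn":0},{"x":-0.5,"y":0,"z":0.8,"turn":0},{"x":-0.45,"y":0,"z":0.82,"turn":0},{"x":-0.41,"y":0,"z":0.85,"turn":0}]' | grep -E 'pos|force'
python3 look.py w17
```

```text
tool_pos: [0.4828, -0.0116, 0.1545]
contact_force: [2.0, -0.8, 5.5]
grasp_force: 61.7
red [319.5 294. ] [ 274  281   93   26 1991] [ 0.4848 -0.0104  0.1785] [ 0.4772 -0.0299  0.1741] [0.4893 0.0084 0.1813] rect ((0.48368972539901733, -0.010604586452245712), (0.038155507296323776, 0.010518068447709084), 86.37367248535156)
tool_pos: [0.4569, -0.0107, 0.1141]
contact_force: [-0.8, -0.6, 24.9]
grasp_force: 65.8
red [318.5 293. ] [273 285  95  16 992] [ 0.46   -0.0087  0.139 ] [ 0.4563 -0.029   0.1364] [0.4634 0.0092 0.1408] rect ((0.459837406873703, -0.009863216429948807), (0.03824220597743988, 0.005983587820082903), 87.9708251953125)
```

The bar centre is at about z = 0.134, against 0.133 when shut, and the force is rising at the stop. I'll give it one small extra push, release, and measure again.

```bash

python3 -m crank '[{"x":-0.1,"y":0,"z":0.2,"turn":0},{"x":0,"y":0,"z":0,"turn":0},{"x":0,"y":0,"z":0,"turn":0}]' | grep -E 'pos|force'
python3 -m crank '[{"x":0,"y":0,"z":0,"turn":0},{"x":0,"y":0,"z":0,"turn":0},{"x":0,"y":0,"z":0,"turn":0},{"x":0,"y":0,"z":0,"turn":0}]' 100 | grep -E 'pos|force'
python3 look.py w18
python3 -m crank '[{"x":0,"y":0,"z":-2,"turn":0},{"x":0,"y":0,"z":-3,"turn":0},{"x":-2,"y":0,"z":-3,"turn":0},{"x":-3,"y":0,"z":-3,"turn":0},{"x":-1,"y":0,"z":-1,"turn":0}]'>/dev/null
python3 -m crank '[{"x":0,"y":0,"z":0,"turn":0},{"x":0,"y":0,"z":0,"turn":0},{"x":0,"y":0,"z":0,"turn":0}]' | grep -E 'time|pos|force'
python3 - <<'E'
from h import *
m=manip.camera_model("wrist");p,d=manip.grab_frame("wrist");cv2.imwrite("pics/w19.png",p[:,:,::-1])
a=mask(p,0,5,190,60)|mask(p,173,180,190,60)
for b in blobs(a,100):
    v,u=np.nonzero(b[0]&(d>0));W=pts(m,np.c_[u,v],d[v,u]);print(b[1],np.median(W,0).round(4),W.max(0).round(4))
E
```

```text
tool_pos: [0.4569, -0.0107, 0.1138]
contact_force: [-3.4, 1.2, 12.4]
grasp_force: 63.9
tool_pos: [0.4561, -0.0103, 0.1111]
contact_force: [1.2, 0.1, -0.0]
grasp_force: 0.0
red [309.5 294.9] [272 291  90  10 449] [ 0.4605 -0.0048  0.139 ] [ 0.4582 -0.0258  0.1371] [0.4625 0.0095 0.1412] rect ((0.4600430727005005, -0.008148057386279106), (0.035381630063056946, 0.0036644102074205875), 87.4468994140625)
time: 25.55
tool_pos: [0.3968, -0.0082, 0.2305]
contact_force: [-0.7, 0.1, -0.9]
grasp_force: 0.0
[321.07219512 116.53463415] [ 0.4585 -0.0104  0.1389] [0.4643 0.0095 0.1415]
```

View pics/w19.png

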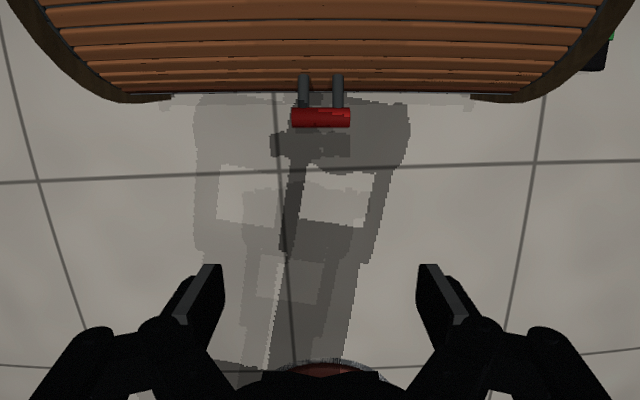

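The cover is down with the handle at (321,117), at its shut height, and the push met the stop. Nothing is touching the robot, so I'll hand the job in.

```bash
python3 -c "
from plant import manip
print(manip.job_done())"
```

```text
the job is handed in; nothing more can be done
None
```

The job is handed in at about 25.6 s: I rolled the cover right back, set the pink cell down gently upright on the pink dot, and rolled the cover down to its stop; the hand-in returned no verdict, and I saw the small batteries standing before closing but did not re-check the bench.

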